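# Change over the open drawer of the parts chest

### The arm

A 6-joint arm with a two-finger parallel gripper is mounted at the origin on a cart in front of the work surface, level with it; the furniture and walls round the work are solid. World frame = base frame: x ahead of the robot, y to its left, z up, the work surface at z = 0. Lengths are in mm, angles in rad, forces in N, time in s.
With the tool pointing down it reaches from about 350 to 850 mm from the base axis. Payload 8.1 kg.
Tool frame: the origin (TCP) lies between the finger pads; the fingertips stand 17 mm ahead of it and the grasp point (between the pads) lies 2 mm behind it; z points along the fingers, y is the line along which they close (so a half turn about z gives the same grasp; the last joint's range is limited). The gripper opens to 85 mm and grips with 20 to 120 N. Pads are 22 mm wide; open, the fingers measure 114 mm over their backs; the gripper's body (76 mm by 85 mm) begins 54 mm behind the grasp point. The pads swing forward as they close: fully open they stand 13 mm farther back than shut.
Start: joints at [1.079, 0.13, 1.488, -0, 1.523, -0.085], TCP at [237.383, 551.049, 248.292] pointing down, gripper open.
Joint ranges: [-2.96, 2.96], [-0.89, 2.26], [0.02, 2.5], [-1.34, 4.48], [0, 2.73], [-2.66, 2.66]. Speed limits (rad/s): [2.39, 2.39, 2.79, 3.14, 3.14, 3.14].

### API

Orientations are given as [roll, pitch, yaw] about the fixed x, y, z axes, in that order (R = Rz(yaw) Ry(pitch) Rx(roll)).
In Python, from rig import robot gives the robot as it stands. The module is installed in compiled form; this text tells all that it offers.
- The arm moves only by the tool send_rows, never from a script. Its argument "commands" is text: rows parted by semicolons, each of 6 numbers parted by spaces: the shift along the tool's x, y, z scaled (see below), then the turn, a rotation vector about the tool's x, y, z scaled (see below). In form: dx dy dz ax ay az; .... A call has 1 to 20 rows; each row shifts and turns the commanded pose from where the row before left it, along the tool's axes as they then stand; what a row does not reach is not made up. The controller multiplies each number of a shift by 400 mm and each number of a turn by 1.5 rad. A row lasts 1/10 s, in which the tool goes at most 50 mm and 8.59 degrees, less where a joint would pass 70% of its speed; a pose out of reach is approached as far as the arm can. A call with a number of a shift or a turn outside -1 to 1 is refused whole. A call with a gripper value outside its range is refused whole. "gripper" is the opening, from 0 (shut) to 1 (fully open), set as the call begins (left out, the last holds). The fingers move at their own pace and stop on an object; "squeeze" is the grip in N (left out, the last holds). Time passes only in rows, so rows that do not move let the fingers close. It gives the time, the measured TCP pose, the force, the opening and the grip force at its end, in the units of the state.
- robot.sense(): the state, without advancing time (a new reading comes with each control period).
- robot.capture(name): name is "scene" or "top"; returns the picture (480x640x3 uint8, red, green, blue); there is no depth.
- robot.camera_info(name): a dict with "fx", "fy", "cx", "cy" (pixels), "world_from_camera" (4x4, takes a point from camera to world coordinates). Camera axes: x right, y down, z forward; pixel columns grow to the right and rows downward; lengths in mm; the calibration is good to about 2 mm. A picture is of the moment at which its call begins. camera_info takes no time and is no camera call.
- robot.hand_in(): hands the job in; it is judged then, once.
The state is a dict: "time": time; "joints": joint angles; "qvel": joint speeds; "joint_efforts": joint torques, N m; "tcp_pos": TCP position; "tcp_rot": TCP orientation; "contact_force": force on the tool from outside, world axes, zero at the start; "wrist_torque": the same for the moment, N m; "opening": opening from 0.0 (shut) to 1.0 (fully open); "gripper_force": force on a finger pad.
Only numpy, scipy, OpenCV 4.12 (cv2) and the standard library are available. Lean on these libraries where they do the work, as an engineer would, in place of code of your own. Each camera call takes 0.05 s, during which the arm holds its last target. There are 200 camera calls.

### The job

The two top drawers of the small parts chest both stand partly open, and a jar on the roof marks each of them. Without grasping or pinching anything, use your fingertips to push the drawer under the red-capped jar fully shut, and to push the drawer under the yellow-capped jar all the way out by pressing against the inside of its front. Push gently both times, and leave the jars, the other drawers and the things on the desk as they are.

Things in the scene. Friction and masses are not known exactly. Their poses are not given: they have to be found in the camera images.
- parts_chest: small parts chest, dark blue shell, six light grey drawers (2 columns, 3 rows), fixed to the desk; 163 deep x 250 wide x 190 mm high. Origin: centre of underside; x points from the fronts to the back, y to its left column (seen from the front), z up. Flat roof at z 190 mm, front edge of roof at x -73 mm. Top drawers' centre lines at y +62 and -62 mm. Two jars stand on the roof.
- parts_chest_drawer_4 (a joint): how far the top left drawer is out, m: 0 fully shut, 0.115 fully out (hard stops at both). It slides along the chest's -x with light drag (under 1 N when slow) and stays where it is left. It is an open tray about 113 mm wide inside, floor at z 131 mm, side walls up to z 174 mm.
- parts_chest_drawer_5 (a joint): the same for the top right drawer
- parts_chest_drawer_3 (a joint): the same for the middle right drawer, the one below the top right drawer; it is shut at the start and stays shut
- left_front (a point): middle of the top edge of the outer face of the top left drawer's front, z 185 mm; travels with it. The front is an upright plate 117 mm wide, 2 mm thick, z 129 to 185 mm. A lip 49 mm wide, z 145 to 154 mm, stands 10 mm out from its outer face; above the lip the face is plain. Behind the front the drawer is free from there back to the roof's front edge.
- right_front (a point): the same point on the top right drawer's front, same sizes
- jar_red: paint jar with a red cap, 35 mm diameter, 49 mm high, origin at the centre of its underside, standing loose on the rear half of the chest's roof above one of the two top drawers
- jar_yellow: paint jar with a yellow cap, same size and origin, standing loose on the rear half of the roof above the other top drawer
- model_truck: grey plastic model truck, 28x62x30 mm, loose on the desk in front of the chest
- tape_roll: yellow roll of masking tape, 68 mm diameter, 18 mm high, lying loose on the desk in front of the chest
Not all that is in view belongs to the job. What is shaped like the jar_red but turquoise is not meant.

How it is judged:
By the outcome, as a careful person would: the job done as asked, in the order asked, and still so for the second after the job is handed in, with the robot touching nothing.
It also fails if it takes over 48 s, if anything falls off the work surface, if the arm or the gripper's body presses on something with over 40 N, if the wrist force passes 120 N, or if a joint passes its speed limit or range.

## Working session

There is one attempt and no reset: what is moved stays moved. The work goes in short steps, Python scripts to look and compute and a tool call to move; the robot and the scene stay as the last step left them, time stands still between calls to the robot, and variables do not carry over. Pictures are saved under pics/ and viewed, at most 10 in all, crops included, and the job is handed in when it is done.

Besides the shell and the picture viewer there is one more tool, called after ">>>" as name(argument=value, ...) on one line, values as JSON. send_rows: Moves the arm, as the interface text tells. Its arguments: {"type":"object","properties":{"commands":{"type":"string"},"gripper":{"type":"number"},"squeeze":{"type":"number"}},"required":["commands"]}

```bash
mkdir -p pics; python3 - <<'E'
from rig import robot
import cv2
for n in("scene","top"):
    cv2.imwrite(f"pics/{n}0.png",robot.capture(n)[:,:,::-1])
    i=robot.camera_info(n);print(n,i["fx"],i["fy"],i["cx"],i["cy"]);print(i["world_from_camera"])
print(robot.sense())
E
```

```text
scene 523.8331095934149 523.8331095934149 328.57305400587825 241.53283489160012
[[ 8.88711495e-01 -2.89416252e-01  3.55570121e-01  2.43821051e+02]
 [-4.58439857e-01 -5.69403821e-01  6.82357814e-01 -6.93435209e+02]
 [ 4.97754403e-03 -7.69426749e-01 -6.38715666e-01  7.04576832e+02]
 [ 0.00000000e+00  0.00000000e+00  0.00000000e+00  1.00000000e+00]]
top 437.7012348549438 437.7012348549438 314.7447827737303 249.46537051034412
[[ 7.01880289e-03 -9.78935555e-01  2.04048806e-01  3.54348344e+02]
 [-9.99972071e-01 -7.39505826e-03 -1.08149908e-03 -1.13754595e+02]
 [ 2.56767071e-03 -2.04035517e-01 -9.78960119e-01  9.79092820e+02]
 [ 0.00000000e+00  0.00000000e+00  0.00000000e+00  1.00000000e+00]]
{'time': 0.1, 'joints': array([ 1.07862769e+00,  1.31072462e-01,  1.48917548e+00,  3.65958217e-06,
        1.52300703e+00, -8.54004201e-02]), 'qvel': array([ 2.14720055e-03,  4.66883377e-04, -1.85434954e-03,  2.29638661e-04,
       -1.64188053e-05, -6.82419630e-04]), 'joint_efforts': array([ 1.46861104e-03, -5.70957685e+01, -5.01940119e+01, -1.34142824e-04,
        8.28338263e-03,  7.37718051e-05]), 'tcp_pos': array([237.14215862, 550.63706608, 247.35438121]), 'tcp_rot': array([-3.13993670e+00, -1.45432468e-04,  2.73482414e+00]), 'contact_force': array([-0.31363253, -0.35792623, -0.06510381]), 'wrist_torque': array([-0.00884792,  0.01798719, -0.02241939]), 'gripper_force': 0.0, 'opening': 1.0035106848772077}
```

View pics/scene0.png

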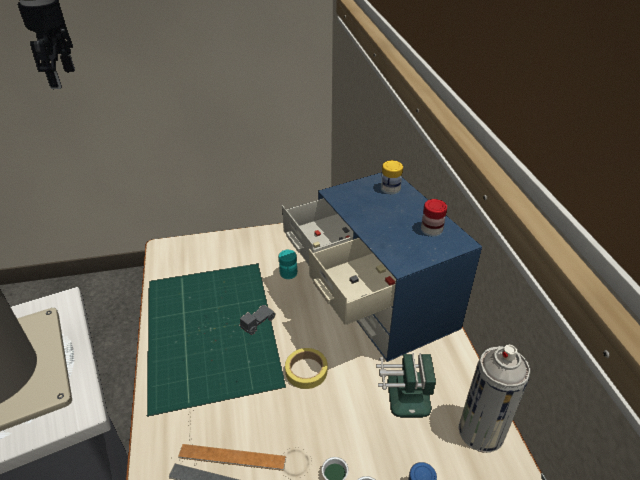

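View pics/top0.png

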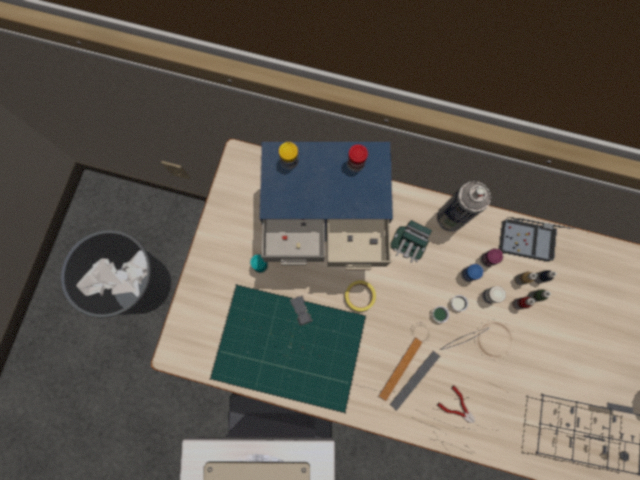

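The yellow jar (top view 289,151) is over the left drawer. The red jar (358,155) is over the right drawer, and both drawers are open. I'll take enlarged crops for corner positions.

```bash
python3 - <<'E'
import cv2
a=cv2.imread("pics/top0.png")[135:285,245:405];cv2.imwrite("pics/t1.png",cv2.resize(a*1,None,fx=4,fy=4,interpolation=cv2.INTER_CUBIC))
a=cv2.imread("pics/scene0.png")[150:360,270:490];cv2.imwrite("pics/s1.png",cv2.resize(a,None,fx=2.8,fy=2.8,interpolation=cv2.INTER_CUBIC))
E
```

```text
(no output)
```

View pics/t1.png

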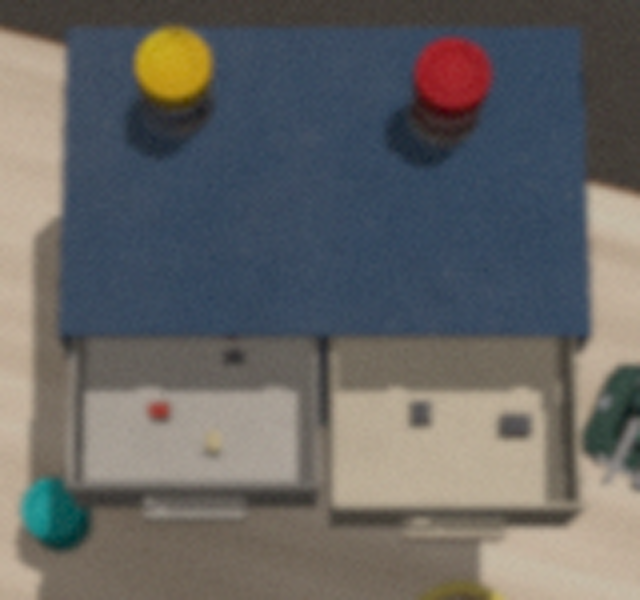

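View pics/s1.png

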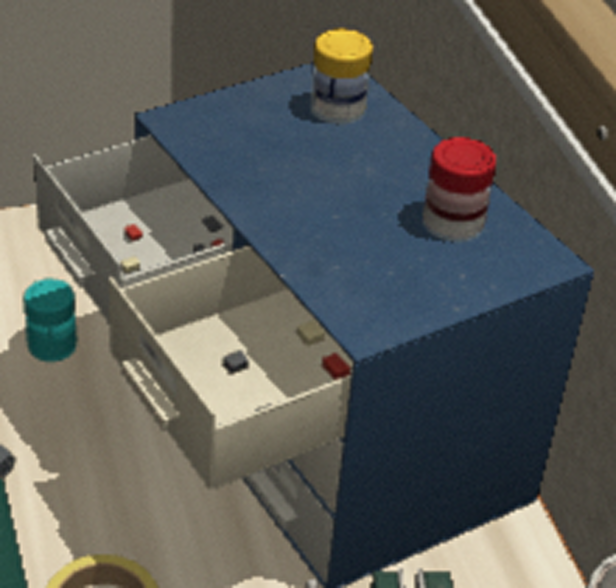

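```bash
cat > h.py <<'E'
import numpy as np
from rig import robot
def ray(n,u,v):
    i=robot.camera_info(n);T=np.array(i["world_from_camera"])
    return T[:3,:3]@[(u-i["cx"])/i["fx"],(v-i["cy"])/i["fy"],1],T[:3,3]
def atz(n,u,v,z):
    d,o=ray(n,u,v);return (o+d*(z-o[2])/d[2]).round(1)
def top(u,v,z): return atz("top",245+u/4,135+v/4,z)
def sc(u,v,z): return atz("scene",270+u/2.8,150+v/2.8,z)
E
python3 - <<'E'
from h import *
for p in[(66,28),(580,28),(588,338),(61,335)]:print("roof top",top(*p,190))
for p in[(135,113),(355,362),(590,270)]:print("roof sc",sc(*p,190))
for p in[(68,488),(316,488),(330,511),(578,511)]:print("front top",top(*p,185))
for p in[(35,158),(112,287),(213,418)]:print("front sc",sc(*p,185))
print("jars",top(174,65,239),top(453,74,239),sc(343,45,239),sc(463,158,239))
print("turq",sc(50,290,45),top(55,505,45)); print("truck",atz("top",302,311,25),atz("top",360,297,15))
E
```

```text
roof top [731.   -9.8 190. ]
roof top [ 733.1 -259.3  190. ]
roof top [ 577.1 -258.6  190. ]
roof top [576.7 -12.4 190. ]
roof sc [578.2 -11.4 190. ]
roof sc [ 578.  -261.9  190. ]
roof sc [ 731.7 -259.2  190. ]
front top [504.9 -17.4 185. ]
front top [ 505.8 -131.8  185. ]
front top [ 495.1 -138.3  185. ]
front top [ 495.9 -252.5  185. ]
front sc [506.3 -20.7 185. ]
front sc [ 496.1 -148.7  185. ]
front sc [ 497.6 -259.4  185. ]
jars [690.  -65.8 239. ] [ 686.7 -192.1  239. ] [690.4 -67.9 239. ] [ 685.6 -195.4  239. ]
turq [524.9  14.5  45. ] [522.    6.4  45. ]
truck [417.  -88.2  25. ] [ 449.2 -215.2   15. ]
```

>>> send_rows(commands="0 0 -0.02 0 0 -0.068;0 0 -0.02 0 0 -0.068;0 0 -0.02 0 0 -0.068;0 0 -0.02 0 0 -0.068;0 0 0 0 0 0", gripper=0)

```text
time: 0.6
tcp_pos: [237.5, 551.4, 281.2]
tcp_rot: [3.14, 0.001, -3.139]
contact_force: [0.1, 0.8, 0.6]
opening: 0.147
gripper_force: 0.0
```

>>> send_rows(commands="-0.045 -0.1 0 0 0 0;-0.045 -0.1 0 0 0 0;-0.045 -0.1 0 0 0 0;-0.045 -0.1 0 0 0 0;-0.045 -0.1 0 0 0 0;-0.045 -0.1 0 0 0 0;-0.045 -0.1 0 0 0 0;-0.045 -0.1 0 0 0 0;-0.045 -0.1 0 0 0 0;-0.045 -0.1 0 0 0 0;-0.006 -0.097 0 0 0 0;-0.006 -0.097 0 0 0 0;-0.006 -0.097 0 0 0 0;-0.006 -0.097 0 0 0 0;-0.006 -0.097 0 0 0 0;-0.006 -0.097 0 0 0 0;-0.006 -0.097 0 0 0 0;-0.006 -0.097 0 0 0 0;-0.006 -0.097 0 0 0 0;0 0 0 0 0 0")

```text
time: 2.6
tcp_pos: [439.1, -201.7, 279.2]
tcp_rot: [-3.141, -0.002, 3.135]
contact_force: [0.1, 0.8, 0.2]
opening: -0.001
gripper_force: 0.0
```

>>> send_rows(commands="0 0.002 0.045 0 0 0;0 0.002 0.045 0 0 0;0 0.002 0.045 0 0 0;0 0.002 0.045 0 0 0;0 0.001 0.045 0 0 0;0 0 0 0 0 0;0 0 0 0 0 0")

```text
time: 3.3
tcp_pos: [439.6, -193.8, 190.1]
tcp_rot: [3.141, -0.001, 3.142]
contact_force: [0.3, -0.4, -0.3]
opening: 0.003
gripper_force: 0.0
```

```bash
python3 - <<'E'
from rig import robot
import cv2,numpy as np
a=robot.capture("scene")[150:360,270:490,::-1];b=robot.capture("top")[135:345,245:405,::-1]
cv2.imwrite("pics/c2.png",np.hstack([cv2.resize(a,None,fx=2,fy=2),cv2.resize(b,None,fx=2,fy=2)]))
print(robot.sense()["tcp_pos"])
E
```

```text
[ 440.37677056 -194.43227459  191.39724626]
```

View pics/c2.png

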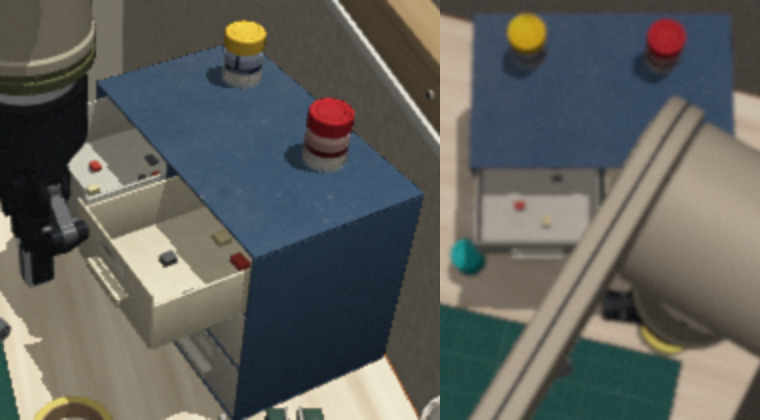

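```bash
python3 - <<'E'
from h import *
i=robot.camera_info("scene");T=np.linalg.inv(np.array(i["world_from_camera"]))
for z in(174,168,161,155):
    for x,y in((451,-209),(429,-209),(429,-180)):
        p=T[:3]@[x,y,z,1];print(z,x,y,(2*(i["fx"]*p[0]/p[2]+i["cx"]-270)).round(),(2*(i["fy"]*p[1]/p[2]+i["cy"]-150)).round())
E
```

```text
174 451 -209 60.0 285.0
174 429 -209 31.0 295.0
174 429 -180 15.0 269.0
168 451 -209 60.0 291.0
168 429 -209 32.0 301.0
168 429 -180 16.0 275.0
161 451 -209 60.0 298.0
161 429 -209 32.0 308.0
161 429 -180 16.0 282.0
155 451 -209 61.0 304.0
155 429 -209 33.0 314.0
155 429 -180 17.0 288.0
```

>>> send_rows(commands="0 -0.005 0.01 0 0 0;0 -0.005 0.008 0 0 0;-0.02 0 0 0 0 0;-0.02 0 0 0 0 0;-0.02 0 0 0 0 0;-0.02 0 0 0 0 0;-0.0075 0 0 0 0 0;-0.0075 0 0 0 0 0;-0.0075 0 0 0 0 0;-0.0075 0 0 0 0 0;-0.0075 0 0 0 0 0;-0.0075 0 0 0 0 0;-0.0075 0 0 0 0 0;-0.0075 0 0 0 0 0")

```text
time: 4.8
tcp_pos: [496.1, -198.2, 183.1]
tcp_rot: [3.142, -0.0, -3.14]
contact_force: [-0.9, 1.0, -0.3]
opening: -0.003
gripper_force: 0.2
```

>>> send_rows(commands="-0.0075 0 0 0 0 0;-0.0075 0 0 0 0 0;-0.0075 0 0 0 0 0;-0.0075 0 0 0 0 0;-0.0075 0 0 0 0 0;-0.0075 0 0 0 0 0;-0.0075 0 0 0 0 0;-0.0075 0 0 0 0 0;-0.0075 0 0 0 0 0;-0.0075 0 0 0 0 0;-0.0075 0 0 0 0 0;-0.0075 0 0 0 0 0;-0.0075 0 0 0 0 0;-0.0075 0 0 0 0 0;-0.0075 0 0 0 0 0;-0.0075 0 0 0 0 0")

```text
time: 6.4
tcp_pos: [544.1, -198.2, 183.1]
tcp_rot: [3.142, -0.0, -3.14]
contact_force: [0.1, -0.1, -0.4]
opening: -0.005
gripper_force: 0.2
```

>>> send_rows(commands="-0.004 0 0 0 0 0;-0.004 0 0 0 0 0;-0.004 0 0 0 0 0;-0.004 0 0 0 0 0")

```text
time: 6.8
tcp_pos: [550.4, -198.2, 183.1]
tcp_rot: [3.142, -0.0, -3.14]
contact_force: [-0.2, 0.3, -0.7]
opening: 0.001
gripper_force: 0.2
```

>>> send_rows(commands="-0.0025 0 0 0 0 0;-0.0025 0 0 0 0 0;-0.0025 0 0 0 0 0;-0.0025 0 0 0 0 0")

```text
time: 7.2
tcp_pos: [554.3, -198.2, 183.1]
tcp_rot: [-3.142, 0.0, -3.14]
contact_force: [-1.8, 0.2, 0.5]
opening: -0.001
gripper_force: 0.2
```

```bash
python3 - <<'E'
from rig import robot
import cv2,numpy as np
a=robot.capture("scene")[150:360,270:490,::-1];b=robot.capture("top")[135:345,245:405,::-1]
cv2.imwrite("pics/c3.png",np.hstack([cv2.resize(a,None,fx=2,fy=2),cv2.resize(b,None,fx=2,fy=2)]))
print(robot.sense()["contact_force"])
E
```

```text
[ 0.16301338  0.38550542 -0.23368865]
```

View pics/c3.png

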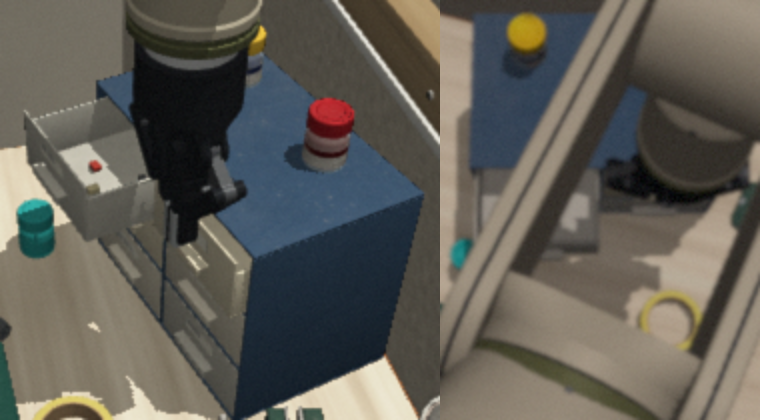

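The right drawer has followed the fingers and is almost shut. I'll creep forward until the stop is felt.

>>> send_rows(commands="-0.0025 0 0 0 0 0;-0.0025 0 0 0 0 0;-0.0025 0 0 0 0 0")

```text
time: 7.6
tcp_pos: [557.4, -198.2, 183.1]
tcp_rot: [-3.142, 0.0, -3.14]
contact_force: [-0.5, -0.3, 1.2]
opening: 0.002
gripper_force: 0.2
```

>>> send_rows(commands="-0.0025 0 0 0 0 0;-0.0025 0 0 0 0 0")

```text
time: 7.8
tcp_pos: [559.4, -198.2, 183.1]
tcp_rot: [-3.142, -0.0, -3.14]
contact_force: [-0.5, 1.2, 0.2]
opening: -0.001
gripper_force: 0.2
```

>>> send_rows(commands="-0.0025 0 0 0 0 0;-0.0025 0 0 0 0 0")

```text
time: 8.0
tcp_pos: [561.4, -198.2, 183.1]
tcp_rot: [-3.142, 0.0, -3.14]
contact_force: [-0.6, -0.1, -0.4]
opening: -0.001
gripper_force: 0.2
```

>>> send_rows(commands="-0.0025 0 0 0 0 0;-0.0025 0 0 0 0 0")

```text
time: 8.2
tcp_pos: [563.4, -198.2, 183.1]
tcp_rot: [-3.142, -0.0, -3.14]
contact_force: [-0.5, 0.3, 0.8]
opening: 0.001
gripper_force: 0.2
```

>>> send_rows(commands="-0.0025 0 0 0 0 0")

```text
time: 8.3
tcp_pos: [564.4, -198.1, 183.1]
tcp_rot: [-3.142, -0.0, -3.14]
contact_force: [0.1, 1.0, 0.7]
opening: 0.003
gripper_force: 0.2
```

>>> send_rows(commands="-0.0025 0 0 0 0 0")

```text
time: 8.4
tcp_pos: [565.3, -198.2, 183.1]
tcp_rot: [3.142, -0.0, -3.14]
contact_force: [-1.0, 1.0, 0.5]
opening: 0.001
gripper_force: 0.2
```

>>> send_rows(commands="-0.0025 0 0 0 0 0;0 0 0 0 0 0")

```text
time: 8.6
tcp_pos: [566.4, -198.2, 183.1]
tcp_rot: [-3.142, 0.0, -3.14]
contact_force: [-0.2, -0.3, -0.1]
opening: 0.001
gripper_force: 0.0
```

>>> send_rows(commands="-0.0025 0 0 0 0 0;0 0 0 0 0 0")

```text
time: 8.8
tcp_pos: [566.9, -198.2, 183.0]
tcp_rot: [3.142, -0.001, -3.14]
contact_force: [-3.6, 0.1, 1.6]
opening: 0.001
gripper_force: 1.6
```

```bash
python3 - <<'E'
from rig import robot
import cv2,numpy as np
a=robot.capture("scene")[200:340,300:440,::-1]
cv2.imwrite("pics/c4.png",cv2.resize(a,None,fx=4,fy=4,interpolation=cv2.INTER_CUBIC))
print(robot.sense()["contact_force"],robot.sense()["joint_efforts"])
E
```

```text
[-3.42380085  0.14829839  1.37336811] [ 5.95076401e-01 -5.73264277e+01 -4.96597481e+01  4.02877266e-01
 -1.03079371e+00  1.20655139e-02]
```

View pics/c4.png

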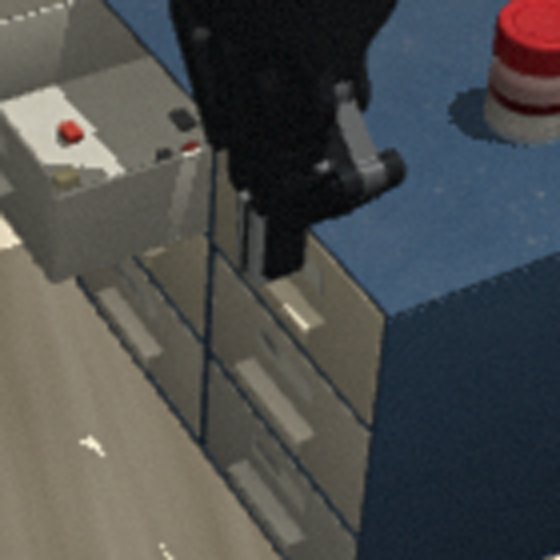

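The right front is now flush with the drawers below, and the stop gives about 3.5 N. I'll back off, rise, and go over to the left tray.

>>> send_rows(commands="-0.001 0 0 0 0 0;0 0 0 0 0 0;0.01 0 0 0 0 0;0.03 0 0 0 0 0;0.06 0 0 0 0 0;0.06 0 0 0 0 0;0 0 -0.05 0 0 0;0 0 -0.06 0 0 0;0 0 -0.06 0 0 0;0 0 0 0 0 0")

```text
time: 9.85
tcp_pos: [505.6, -199.2, 255.7]
tcp_rot: [-3.138, 0.007, -3.14]
contact_force: [1.3, -0.8, 0.8]
opening: -0.0
gripper_force: 0.0
```

>>> send_rows(commands="-0.0187 0.0625 0 0 0 0;-0.0187 0.0625 0 0 0 0;-0.0187 0.0625 0 0 0 0;-0.0187 0.0625 0 0 0 0;-0.0187 0.0625 0 0 0 0;0 0 0 0 0 0;0 0 0 0 0 0")

```text
time: 10.55
tcp_pos: [540.9, -72.8, 250.6]
tcp_rot: [-3.141, -0.0, -3.139]
contact_force: [-0.0, -0.9, -0.2]
opening: 0.001
gripper_force: 0.0
```

>>> send_rows(commands="0 0 0.03 0 0 0;0 0 0.035 0 0 0;0 0 0.035 0 0 0;0 0 0.035 0 0 0;0 0 0.03 0 0 0;0 0 0.025 0 0 0;0 0 0 0 0 0")

```text
time: 11.25
tcp_pos: [539.8, -73.0, 172.9]
tcp_rot: [3.141, -0.003, -3.14]
contact_force: [0.1, 0.9, -0.0]
opening: -0.002
gripper_force: 0.0
```

>>> send_rows(commands="0.01 0 0 0 0 0;0.01 0 0 0 0 0;0.01 0 0 0 0 0;0.0075 0 0 0 0 0;0.0075 0 0 0 0 0;0.0075 0 0 0 0 0;0.0075 0 0 0 0 0;0.0075 0 0 0 0 0;0.0075 0 0 0 0 0;0.0075 0 0 0 0 0;0.0075 0 0 0 0 0;0.0075 0 0 0 0 0;0.0075 0 0 0 0 0;0.0075 0 0 0 0 0;0.0075 0 0 0 0 0")

```text
time: 12.75
tcp_pos: [492.7, -73.2, 175.1]
tcp_rot: [3.142, -0.0, -3.14]
contact_force: [-0.2, -0.2, 0.1]
opening: 0.001
gripper_force: 0.2
```

>>> send_rows(commands="0.004 0 0 0 0 0;0.004 0 0 0 0 0;0.004 0 0 0 0 0;0.004 0 0 0 0 0")

```text
time: 13.15
tcp_pos: [486.4, -73.3, 175.1]
tcp_rot: [-3.142, -0.0, -3.14]
contact_force: [1.0, 0.2, -0.3]
opening: 0.003
gripper_force: 0.2
```

>>> send_rows(commands="0.0025 0 0 0 0 0;0.0025 0 0 0 0 0;0.0025 0 0 0 0 0;0.0025 0 0 0 0 0;0.0025 0 0 0 0 0")

```text
time: 13.65
tcp_pos: [481.4, -73.3, 175.1]
tcp_rot: [3.142, -0.0, -3.14]
contact_force: [-0.3, -1.1, 0.0]
opening: -0.002
gripper_force: 0.2
```

>>> send_rows(commands="0.0025 0 0 0 0 0;0.0025 0 0 0 0 0;0.0025 0 0 0 0 0")

```text
time: 13.95
tcp_pos: [478.5, -73.3, 175.1]
tcp_rot: [-3.142, 0.0, -3.14]
contact_force: [0.3, -0.1, -0.1]
opening: 0.002
gripper_force: 0.2
```

>>> send_rows(commands="0.0025 0 0 0 0 0;0.0025 0 0 0 0 0")

```text
time: 14.15
tcp_pos: [476.5, -73.3, 175.1]
tcp_rot: [-3.142, 0.0, -3.14]
contact_force: [1.4, -1.0, -0.5]
opening: 0.002
gripper_force: 0.2
```

>>> send_rows(commands="0.0025 0 0 0 0 0;0 0 0 0 0 0")

```text
time: 14.35
tcp_pos: [476.0, -73.3, 175.2]
tcp_rot: [-3.142, 0.001, -3.14]
contact_force: [5.2, -0.5, -3.5]
opening: -0.001
gripper_force: 2.4
```

>>> send_rows(commands="0.0025 0 0 0 0 0;0 0 0 0 0 0")

```text
time: 14.55
tcp_pos: [476.0, -73.3, 175.3]
tcp_rot: [-3.141, 0.004, -3.14]
contact_force: [11.0, -0.1, -6.7]
opening: 0.0
gripper_force: 5.5
```

>>> send_rows(commands="0.0025 0 0 0 0 0;0 0 0 0 0 0")

```text
time: 14.75
tcp_pos: [475.9, -73.3, 175.3]
tcp_rot: [-3.141, 0.006, -3.14]
contact_force: [17.1, -0.5, -11.3]
opening: 0.001
gripper_force: 8.5
```

The hard stop is at TCP x 476, as predicted. I'll back off and lift clear.

>>> send_rows(commands="-0.01 0 0 0 0 0;-0.02 0 0 0 0 0;-0.02 0 0 0 0 0;0 0 0 0 0 0;0 0 -0.03 0 0 0;0 0 -0.06 0 0 0;0 0 -0.08 0 0 0;0 0 -0.08 0 0 0;0.05 0.08 -0.02 0 0 0;0.05 0.1 0 0 0 0;0.05 0.1 0 0 0 0;0.02 0.1 0 0 0 0;0 0.1 0 0 0 0;0 0.1 0 0 0 0;0 0.1 0 0 0 0;0 0.1 0 0 0 0;0 0 0 0 0 0;0 0 0 0 0 0")

```text
time: 16.55
tcp_pos: [424.8, 239.3, 283.7]
tcp_rot: [-3.141, 0.0, -3.138]
contact_force: [0.6, 0.0, -0.2]
opening: 0.001
gripper_force: 0.0
```

```bash
python3 - <<'E'
from rig import robot
import cv2,numpy as np
a=robot.capture("scene")[150:360,230:490,::-1];b=robot.capture("top")[135:345,245:405,::-1]
cv2.imwrite("pics/c5.png",np.hstack([cv2.resize(a,None,fx=1.8,fy=1.8),cv2.resize(b,None,fx=1.8,fy=1.8)]))
print(robot.sense()["contact_force"])
E
```

```text
[0.51855393 0.16607122 0.03965963]
```

View pics/c5.png

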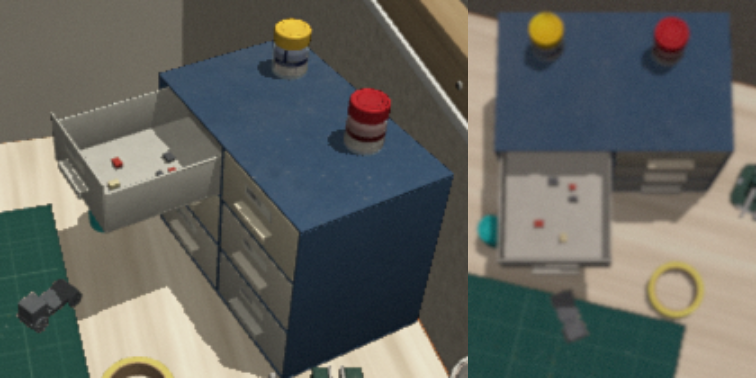

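The right drawer is shut, flush with the column below it. The left drawer is fully out, and the jars, truck, tape and turquoise jar are where they were.

```bash
python3 -c "
from rig import robot
print(robot.hand_in())"
```

```text
the job is handed in; nothing more can be done
None
```

I pushed the right drawer (under the red-capped jar) fully shut, then the left drawer (under the yellow-capped jar) fully out to its hard stop. I used only closed fingertips; the last picture showed everything else in place, and the job is handed in at about 17 s.

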